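# Draw one wrapped cutlery set from the sprung dispenser for the order tray

### The job

This order still lacks its cutlery. Push the top wrapped set out through the open end of the spring-loaded dispenser, pull it clear and lower it flat into the tray's empty cutlery compartment, not letting go until it is down. Take only that one, so that the next comes up into the mouth, and leave the can and the sauce cups on the tray as they stand.

Things in the scene. Friction and masses are not known exactly. Their poses are not given: they have to be found in the camera images.
- magazine: Fixed steel box of the cutlery dispenser; its mouth slopes 35 degrees towards the robot, 128 mm up. Origin: mouth centre, level with the top set's upper face. Axes: x down the slope (towards the robot), y lengthways to the open end (right), z square out of the mouth. Four stacked sets lie along y. Fixed lips 3 mm thick, 14 mm apart, hold down their long edges from y = -2 to 80 mm.
- well (a point): Floor centre of the empty finger well behind the stack, 100 mm behind the magazine's origin (y) and 11 mm below it (z): 47 mm long (y), 59 mm wide (x), rims 18 mm above the floor. A fingertip here gets behind the top set and can push it towards +y; the box stays 59 mm wide and open above up to the lips (y = -2 mm). The well's back wall bars pulling a set out backwards.
- sill (a point): Middle of the top edge of the end wall, 80 mm ahead of the magazine's origin (y), 11 mm below it (z): the top set slides out over it (channel 27 mm wide), the sets below cannot. Beyond it all is free, so an end pushed out 50 to 60 mm can be pinched across its width, fingers square to the slope, and drawn along y.
- guard (a point): On the top edge of the splash guard, a steel plate square to the sloping mouth that runs along the whole upper side of the box and on past its open end to y = 155 mm: its inner face is 46 mm up the slope from the magazine's middle line (x = -46 mm), its top 33 mm out of the mouth (z). Fingers that pinch the pushed-out end must go in beside it, parallel to it; fingers held upright hit it.
- set_1_mid (a point): Centre of the top paper-wrapped cutlery set, a stiff white bar 150 x 24 x 8.5 mm, about 35 g, with a brown band. Its y axis runs along it as the magazine's y does, x across, z square to its broad face. At the start its middle is 0 to 6 mm behind the magazine's origin (y) and 4 mm below (z). Sliding it takes about 3 to 8 N.
- set_2_mid (a point): Centre of the second set, same shape, at the start just under the top one. Once the top set is out the spring lifts it 8.5 mm, to z = -4 mm in the magazine's frame. Its upper face lies 8.5 mm under the top set's.
- follower (a joint): Travel (m) of the sprung plate under the stack: 0 with four sets, 0.0085 when one has been taken; negative when the stack is pressed down (17 mm per newton beyond a preload of about 4 N).
- slot (a point): Middle of the floor of the tray's cutlery compartment: 210 mm long (y) by 70 mm wide (x), walls 10 to 12 mm high, floor 3 mm above the worktop. Its axes are the tray's: x away from the robot, y left, z up. The grey tray, 220 x 330 mm, is fixed; this is its empty compartment nearest the robot and the dispenser.
- soda_can: Upright soda can, 53 mm wide, 134 mm high, on the far right part of the tray (bystander); origin: centre of its underside.
- cup_a: Small black sauce cup, 51 mm wide, 29 mm high, on the far left part of the tray (bystander); origin: centre of its underside.
- cup_b: Second black sauce cup, on the tray's far part (bystander).
- cup_c: Third black sauce cup, in the small compartment right of the cutlery compartment (bystander).

How it is judged:
By the outcome, as a careful person would: the job done as asked, in the order asked, and still so for the second after the job is handed in, with the robot touching nothing.
It also fails if it takes over 54 s, if anything falls off the work surface, if the arm or the gripper's body presses on something with over 40 N, if the wrist force passes 120 N, or if a joint passes its speed limit or range.

### The arm

A 6-joint arm with a two-finger parallel gripper is mounted at the origin on a cart in front of the work surface, level with it; the furniture and walls round the work are solid. World frame = base frame: x ahead of the robot, y to its left, z up, the work surface at z = 0. Lengths are in m, angles in degrees, forces in N, time in s.
With the tool pointing down it reaches from about 0.3 to 0.75 m from the base axis. Payload 8.5 kg.
Tool frame: the origin (TCP) lies on the centre line of the jaws, within the pads' length; the fingertips stand 17 mm ahead of it and the grasp point (between the pads) lies 2 mm behind it (env.tcp_to_tips is the distance from the TCP to the fingertips, in m); z points along the fingers, y is the line along which they close (so a half turn about z gives the same grasp; the last joint's range is limited). The gripper opens to 85 mm and grips with 20 to 120 N. Pads are 22 mm wide; open, the fingers measure 114 mm over their backs; the gripper's body (76 mm by 85 mm) begins 54 mm behind the grasp point. The pads swing forward as they close: fully open they stand 13 mm farther back than shut.
Start: joints at [56.82, 21.807, 74.336, -0, 83.858, -12.336], TCP at [0.196, 0.514, 0.248] pointing down, gripper open.
Joint ranges: [-178.18, 178.18], [-50.72, 133.34], [12.68, 142.11], [-81.47, 261.47], [9.98, 163.14], [-165.26, 165.26]. Speed limits (degrees/s): [136.94, 136.94, 180, 180, 180, 180].

### API

Orientations are given as a 3x3 rotation matrix whose columns are the frame's x, y, z axes.
In Python, from rig import env gives the robot as it stands. The module is installed in compiled form; this text tells all that it offers.
- The arm moves only by the shell command python3 -m pendant 'ROWS' [FORCE]. ROWS is JSON, a list of rows, each a list of 7 numbers: the opening, from 0 (shut) to 1 (fully open), then the shift along the tool's x, y, z in m, then the turn, a rotation vector about the tool's x, y, z in rad. A call has 1 to 5 rows; each row is the pose to reach, as a shift and turn from the pose commanded when the call began, along the tool's axes at that moment; what a row does not reach only later rows make up. A row lasts 1/8 s, in which the tool goes at most 62.5 mm and 10.7 degrees, less where a joint would pass 70% of its speed; a pose out of reach is approached as far as the arm can. A call with a gripper value outside its range is refused whole. The fingers move at their own pace and stop on an object; FORCE is the grip in N (left out, the last holds). Time passes only in rows, so rows that repeat a pose let the fingers close. It gives the time, the measured TCP pose, the force, the opening and the grip force at its end, in the units of the state.
- env.observe(): the state, without advancing time (a new reading comes with each control period).
- env.get_image(name): name is "side" or "top" or "wrist"; returns a dict with "image" (420x560x3 uint8, blue, green, red), "fx", "fy", "cx", "cy" (pixels), "k1" (the pictures are not rectified: a ray, as slopes to the right and down, at radius r is drawn at 1 + k1 r^2 times it, then the intrinsics apply), "pose" (4x4, takes a point from camera to world coordinates). Camera axes: x right, y up, looking along -z (the intrinsics and any distortion apply to the point x, -y, -z); pixel columns grow to the right and rows downward; lengths in m; the calibration is good to about 2 mm. A picture is of the moment at which its call begins. There is no depth.
- env.close_job(): hands the job in; it is judged then, once.
Trained networks look in the newest picture that a camera, given by its name, has taken for a name from the list of things; names that differ only in an ending like _2 or _b are one class to them, and where a whole thing is asked for, a point or a joint stands for the part that bears it (a point fixed in the world has none). Each returns a list of dicts, best first, with "conf" (0 to 1); they miss things now and then, are a little off and sometimes report something else, mostly with a low value. They report only what shows in the picture. A call takes as long as a camera call.
- env.find_in(camera, thing): "bbox" ([centre column, centre row, width, height] in pixels, round what is visible of it).
- env.trace(camera, thing): "mask" (420x560 bool, what is visible of it) and "bbox" ([centre column, centre row, width, height] in pixels, round what is visible of it).
- env.tip_of(camera, thing): "centre" ([column, row] in pixels: a listed point, or the origin of a listed thing).
The state is a dict: "time_s": time; "q": joint angles; "qvel": joint speeds; "joint_efforts": joint torques, N m; "position": TCP position; "tool_rot": TCP orientation; "ft_force": force on the tool from outside, world axes, zero at the start; "wrist_torque": the same for the moment, N m; "grip_width": finger opening in m; "gripper_force": force on a finger pad.
Only numpy, scipy, OpenCV 4.12 (cv2) and the standard library are available. Lean on these libraries where they do the work, as an engineer would, in place of code of your own. Each camera call takes 0.05 s, during which the arm holds its last target. There are 200 camera calls.

## Working session

There is one attempt and no reset: what is moved stays moved. The work goes in short steps, Python scripts to look and compute and a shell command to move; the robot and the scene stay as the last step left them, time stands still between calls to the robot, and variables do not carry over. Pictures are saved under pics/ and viewed, at most 10 in all, crops included, and the job is handed in when it is done.

```bash
mkdir -p pics
cat > h.py <<'E'
import numpy as np, cv2
from rig import env
def K(d): return np.array([[d['fx'],0,d['cx']],[0,d['fy'],d['cy']],[0,0,1.]])
def ray(d,uv):
    k1=d['k1']; p=cv2.undistortPoints(np.array([[uv]],float),K(d),np.array([k1,0,0,0,0.]))[0,0]
    P=np.array(d['pose']); r=P[:3,:3]@np.array([p[0],-p[1],-1]); return P[:3,3],r/np.linalg.norm(r)
def tri(rs):
    A=np.zeros((3,3));b=np.zeros(3)
    for o,r in rs:
        M=np.eye(3)-np.outer(r,r);A+=M;b+=M@o
    x=np.linalg.solve(A,b); return x,[np.linalg.norm((np.eye(3)-np.outer(r,r))@(x-o))*1e3 for o,r in rs]
def proj(d,X):
    P=np.array(d['pose']); c=P[:3,:3].T@(np.asarray(X)-P[:3,3]); s=np.array([c[0],-c[1]])/-c[2]
    s=s*(1+d['k1']*(s@s)); return np.array([d['fx']*s[0]+d['cx'],d['fy']*s[1]+d['cy']])
def onz(d,uv,z):
    o,r=ray(d,uv); return o+r*(z-o[2])/r[2]
E
python3 - <<'E'
from h import *
np.set_printoptions(precision=4,suppress=True)
D={}
for c in ['side','top','wrist']:
    d=env.get_image(c);D[c]=d;cv2.imwrite(f'pics/{c}0.png',d['image']);print(c,np.array(d['pose'])[:3,3])
for t in ['magazine','well','sill','guard','set_1_mid','slot','soda_can','cup_a']:
    rs=[]
    for c in D:
        for r in env.tip_of(c,t)[:4 if 'cup' in t else 2]:
            print(t,c,np.round(r['centre'],1),round(r['conf'],2))
        L=env.tip_of(c,t) if 0 else None
E
cd pics; python3 -c "
import cv2,numpy as np
a=[cv2.imread(f'{c}0.png') for c in('side','top')]
cv2.imwrite('st.png',cv2.resize(np.vstack(a),(450,600)))"
```

```text
side [ 0.7123 -0.7321  1.1203]
top [ 0.484  -0.0326  1.0508]
wrist [0.1275 0.539  0.3732]
magazine side [306.9 158.9] 0.95
magazine top [416.1 246.1] 0.6
well side [305.2 134.9] 0.85
well top [173.7 191.5] 0.95
sill side [307.  183.1] 0.82
sill top [251.5 176.6] 0.65
guard side [316.8 178.9] 0.91
guard top [269.5 165.2] 0.56
guard top [214.  189.2] 0.19
set_1_mid side [306.8 132.8] 0.62
set_1_mid top [215.3 186.8] 0.67
set_1_mid top [347.2 254.7] 0.49
slot top [346.1 254.3] 0.89
soda_can side [257.9 337.3] 0.88
soda_can top [406.7 204.3] 0.83
soda_can top [171.  193.7] 0.42
cup_a side [211.4 335.7] 0.89
cup_a side [257.3 257.6] 0.78
cup_a side [270.2 280.4] 0.52
cup_a top [417.5 248.2] 0.87
cup_a top [352.5 198.4] 0.77
cup_a top [322.6 218.8] 0.67
```

View pics/side0.png

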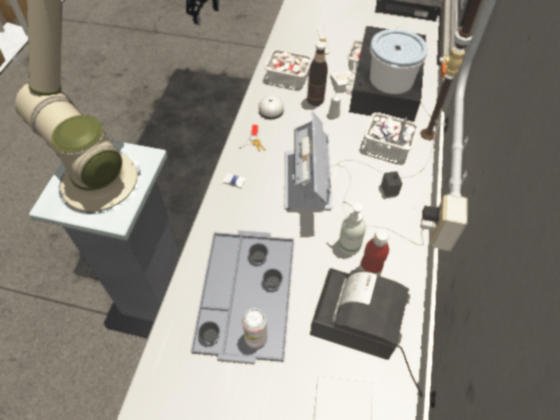

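View pics/top0.png

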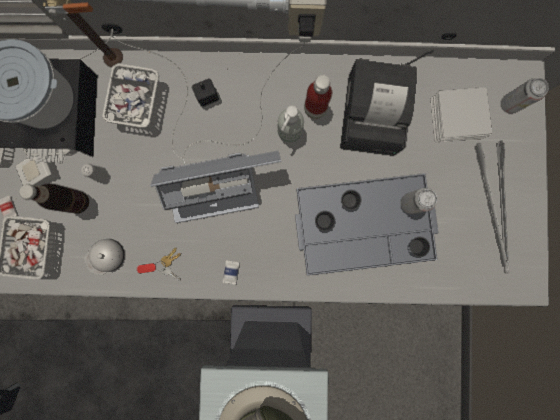

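The dispenser is at side (308,165) and top (208,187), with its open end to the right. The tray is at top (367,223), and its empty compartment is around (346,254). The can and three cups stand as described.

```bash
cat >> h.py <<'E'
from scipy.optimize import least_squares
def Rm(yaw,t=np.radians(35)):
    c,s=np.cos(yaw),np.sin(yaw); Z=np.array([[c,-s,0],[s,c,0],[0,0,1]])
    return Z@np.array([[-np.cos(t),0,-np.sin(t)],[0,-1,0],[-np.sin(t),0,np.cos(t)]])
E
python3 - <<'E'
from h import *
np.set_printoptions(precision=4,suppress=True)
S=env.get_image('side');T=env.get_image('top')
ob={'well':([0,-.1,-.011],[305.2,134.9],[173.7,191.5]),'sill':([0,.08,-.011],[307,183.1],[251.5,176.6]),
'mag':([0,0,0],[306.9,158.9],None),'set':([0,-.003,-.004],None,[215.3,186.8])}
for k,(l,a,b) in ob.items():
    if a and b: print(k,tri([ray(S,a),ray(T,b)]))
def f(p):
    R=Rm(p[3]);r=[(p[2]-.128)*500]
    for l,a,b in ob.values():
        X=p[:3]+R@l
        if a: r+=list(proj(S,X)-a)
        if b: r+=list(proj(T,X)-b)
    return np.array(r)
s=least_squares(f,[.53,.12,.128,0],loss='soft_l1');print(s.x,np.degrees(s.x[3]),f(s.x))
R=Rm(s.x[3]);o=s.x[:3]
for y in(-.1,0,.155):
  X=o+R@[-.046,y,.033];print('guard',y,X,proj(S,X),proj(T,X))
print('slot',onz(T,[346.1,254.3],.003))
for uv in([298,186],[432,176],[438,262],[305,273],[305,240],[388,236]): print(uv,onz(T,uv,.013))
for t in ('side',(257.9,337.3)),('top',(406.7,204.3)): print(onz({'side':S,'top':T}[t[0]],t[1],.003))
for uv in ([417.5,248.2],[352.5,198.4],[322.6,218.8]):print('cup',onz(T,uv,.003))
im=T['image'][130:290,130:460];cv2.imwrite('pics/t1.png',cv2.resize(im,None,fx=2.4,fy=2.4,interpolation=3))
E
```

```text
well (array([0.5777, 0.2064, 0.1263]), [np.float64(2.559319170480571), np.float64(2.559319170480581)])
sill (array([0.6156, 0.0325, 0.1328]), [np.float64(1.2224195449535138), np.float64(1.2224195449534239)])
[0.5935 0.1111 0.13   0.2158] 12.36608407693327 [ 1.001   1.2182  0.1924 -0.6842  1.0814  0.7711  2.1977 -0.2949  0.7684
 -1.905   0.8838 -0.219  -1.0068]
guard -0.1 [0.5904 0.2128 0.1834] [312.1375 119.3638] [164.4183 183.6779]
guard 0 [0.6118 0.1151 0.1834] [313.1708 146.5746] [210.9013 174.6205]
guard 0.155 [ 0.645  -0.0363  0.1834] [314.9446 194.2058] [282.9138 160.6669]
slot [ 0.4437 -0.2018  0.003 ]
[298, 186] [ 0.613  -0.0765  0.013 ]
[432, 176] [ 0.6466 -0.4161  0.013 ]
[438, 262] [ 0.4297 -0.4315  0.013 ]
[305, 273] [ 0.3954 -0.0983  0.013 ]
[305, 240] [ 0.4775 -0.0967  0.013 ]
[388, 236] [ 0.4921 -0.3049  0.013 ]
[ 0.5784 -0.3528  0.003 ]
[ 0.5739 -0.3548  0.003 ]
cup [ 0.463  -0.3829  0.003 ]
cup [ 0.5857 -0.2162  0.003 ]
cup [ 0.5321 -0.1409  0.003 ]
```

View pics/t1.png

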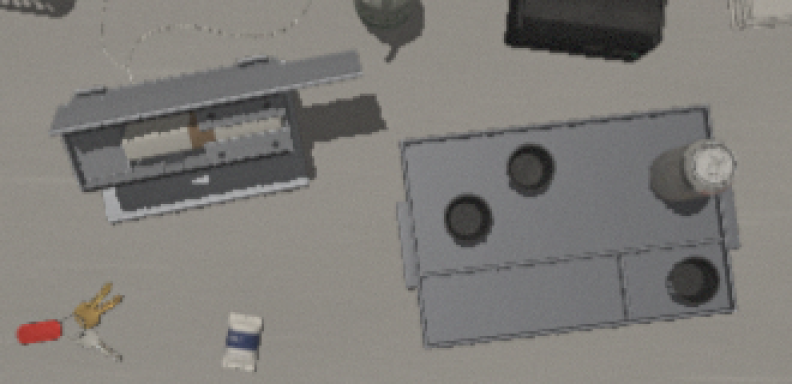

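```bash
cat >> h.py <<'E'
from scipy.spatial.transform import Rotation as Ro
np.set_printoptions(precision=4,suppress=True)
MAG=[np.array([.5935,.1111,.130]),.2158]
def magR(): return Rm(MAG[1])
def go(tcp,Rt):
    "shift (mm) in tool axes and rotvec from the present pose to tcp,Rt"
    o=env.observe();R=np.array(o['tool_rot']);p=np.array(o['position'])
    v=Ro.from_matrix(R.T@Rt).as_rotvec()
    print('shift',R.T@(tcp-p),'rot',v,'deg',np.degrees(np.linalg.norm(v)))
def toolR(s=1):
    M=magR(); z=-M[:,2]; y=s*M[:,0]; return np.column_stack([np.cross(y,z),y,z])
def tcpm(tip): # tip in mag frame -> tcp for a square tool
    return MAG[0]+magR()@(np.array(tip)+[0,0,.017])
E
python3 - <<'E'
from h import *
o=env.observe();print(o['time_s'],np.array(o['tool_rot']),env.tcp_to_tips,o['grip_width'])
w=np.array(env.get_image('wrist')['pose']); print('cam in tool',np.array(o['tool_rot']).T@(w[:3,3]-o['position']), np.array(o['tool_rot']).T@w[:3,:3])
for s in(1,-1): print(s,toolR(s));go(tcpm([0,-.06,.12]),toolR(s))
E
```

```text
1.45 [[-0.9345  0.3559  0.    ]
 [ 0.3559  0.9345  0.    ]
 [ 0.      0.     -1.    ]] 0.017 0.08512751879795946
cam in tool [ 0.0726 -0.0008 -0.1254] [[ 0.0003  0.9578  0.2874]
 [ 1.     -0.0002 -0.0005]
 [-0.0004  0.2874 -0.9578]]
1 [[ 0.2141 -0.8002  0.5603]
 [-0.9768 -0.1754  0.1228]
 [ 0.     -0.5736 -0.8192]]
shift [-0.4165 -0.2278  0.0061] rot [ 0.353  -0.653  -2.0711] deg 126.05884057903114
-1 [[-0.2141  0.8002  0.5603]
 [ 0.9768  0.1754  0.1228]
 [-0.      0.5736 -0.8192]]
shift [-0.4165 -0.2278  0.0061] rot [-0.5594 -0.3024  0.9591] deg 65.93502139531348
```

```bash
python3 -m pendant '[[0,-0.21,-0.115,-0.02,-0.28,-0.15,0.48],[0,-0.21,-0.115,-0.02,-0.28,-0.15,0.48],[0,-0.21,-0.115,-0.02,-0.28,-0.15,0.48],[0,-0.21,-0.115,-0.02,-0.28,-0.15,0.48],[0,-0.21,-0.115,-0.02,-0.28,-0.15,0.48]]' 40; python3 -c "
from h import *
go(tcpm([0,-.06,.12]),toolR(-1))"
```

```text
time_s: 2.12
position: [0.3529, 0.3296, 0.2689]
tool_rot: [[-0.647, 0.711, 0.277], [0.759, 0.636, 0.14], [-0.077, 0.301, -0.951]]
ft_force: [-0.6, 0.5, 0.3]
grip_width: 0.0002
gripper_force: 0.0
shift [-0.2297 -0.0131  0.0425] rot [-0.2791 -0.1497  0.4742] deg 32.672123028718005
```

```bash
python3 -m pendant '[[0,-0.23,-0.013,0.0425,-0.279,-0.15,0.474],[0,-0.23,-0.013,0.0425,-0.279,-0.15,0.474],[0,-0.23,-0.013,0.0425,-0.279,-0.15,0.474],[0,-0.23,-0.013,0.0425,-0.279,-0.15,0.474],[0,-0.23,-0.013,0.0425,-0.279,-0.15,0.474]]'
python3 - <<'E'
from h import *
go(tcpm([0,-.06,.12]),toolR(-1))
W=env.get_image('wrist')
for t in ['magazine','well','sill','guard','set_1_mid']:
    for r in env.tip_of('wrist',t)[:2]: print(t,np.round(r['centre'],1),round(r['conf'],2))
R=magR()
for n,l in dict(mag=[0,0,0],well=[0,-.1,-.011],sill=[0,.08,-.011],lipL=[-.007,-.002,.003],lipR=[.007,-.002,.003],wr1=[.0295,-.1235,.007],wr2=[-.0295,-.1235,.007],back=[0,-.078,0]).items():
    p=proj(W,MAG[0]+R@l);print(n,p);cv2.drawMarker(W['image'],tuple(int(v) for v in p),(0,0,255),0,8)
cv2.imwrite('pics/w1.png',W['image'])
E
```

```text
time_s: 2.75
position: [0.5045, 0.1544, 0.241]
tool_rot: [[-0.217, 0.801, 0.558], [0.976, 0.178, 0.124], [0.0, 0.572, -0.82]]
ft_force: [0.0, -0.0, 0.1]
grip_width: -0.0003
gripper_force: 0.0
shift [-0.0014 -0.     -0.0016] rot [-0.0023 -0.0015  0.002 ] deg 0.1921929086771975
well [278.5 137.9] 0.91
guard [277.3 260.1] 0.42
set_1_mid [277.3 258.1] 0.78
mag [279.2832 272.1828]
well [279.5849 146.1564]
sill [279.1063 347.2202]
lipL [288.0366 271.6764]
lipR [270.5322 271.6307]
wr1 [236.9588 114.9524]
wr2 [322.368  115.1337]
back [279.5085 177.6346]
```

View pics/w1.png

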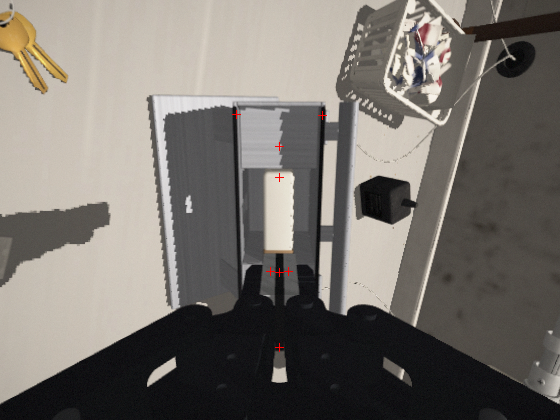

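The picture shows the finger well and the set's rear end laterally centred on my predictions (column 279). Along y the well is at row 138 and the set's back end at row 170, about 8 px above the prediction, so the magazine lies some 6 mm further left. I'll refit with this view.

```bash
python3 - <<'E'
from h import *
S=env.get_image('side');T=env.get_image('top');W=env.get_image('wrist')
ob=[([0,-.1,-.011],S,[305.2,134.9],1),([0,-.1,-.011],T,[173.7,191.5],1),([0,.08,-.011],S,[307,183.1],1),([0,.08,-.011],T,[251.5,176.6],.5),
([0,0,0],S,[306.9,158.9],1),([0,-.1,-.011],W,[278.5,137.9],1),([0,-.003,-.004],T,[215.3,186.8],.5)]
def f(p):
    r=[(p[2]-.128)*1000]
    for l,d,a,w in ob: r+=list(w*(proj(d,p[:3]+Rm(p[3])@l)-a))
    return np.array(r)
s=least_squares(f,[.53,.12,.128,0],loss='soft_l1');print(s.x.tolist(),f(s.x))
R=Rm(s.x[3])
o,r=ray(W,[279,170]);l=lambda v:R.T@(v-s.x[:3])
O=l(o);rr=R.T@r;print('back of set',O+rr*(0-O[2])/rr[2]); 
for uv in([279,103],[237,103],[323,103]):
    o,r=ray(W,uv);O=l(o);rr=R.T@r;print('rim',O+rr*(.007-O[2])/rr[2])
open('h.py','a').write(f'\nMAG=[np.array({s.x[:3].tolist()}),{s.x[3]}]\n')
E
python3 -c "
from h import *
go(tcpm([0,-.1,.03]),toolR(-1))"
```

```text
[0.5922059543743956, 0.11858409370231934, 0.12737370873233675, 0.2156984055491882] [-0.6263  1.2529 -1.0987 -3.6833  1.6758  0.7939  0.5381 -1.7564  0.7062
 -1.8657 -0.598   0.1748  1.364  -1.6793 -0.1926]
back of set [-0.0004 -0.0783  0.    ]
rim [-0.0001 -0.1267  0.007 ]
rim [ 0.0291 -0.1265  0.007 ]
rim [-0.0307 -0.1268  0.007 ]
shift [ 0.0436 -0.0005  0.0923] rot [-0.001  -0.0033  0.0057] deg 0.3818064338807954
```

```bash
python3 -m pendant '[[0,0.0436,-0.0005,0.05,0,-0.003,0.005],[0,0.0436,-0.0005,0.0923,0,-0.003,0.005],[0,0.0436,-0.0005,0.11,0,-0.003,0.005],[0,0.0436,-0.0005,0.1265,0,-0.003,0.005],[0,0.0436,-0.0005,0.1265,0,-0.003,0.005]]'
python3 - <<'E'
from h import *
o=env.observe();print('tip mag',magR().T@(np.array(o['position'])+.017*np.array(o['tool_rot'])[:,2]-MAG[0]),magR().T@o['ft_force'])
W=env.get_image('wrist');cv2.imwrite('pics/w2.png',W['image'])
print(MAG)
E
```

```text
time_s: 3.82
position: [0.5642, 0.2136, 0.1375]
tool_rot: [[-0.213, 0.801, 0.559], [0.977, 0.175, 0.122], [-0.0, 0.572, -0.82]]
ft_force: [0.2, 0.9, 0.4]
grip_width: 0.0001
gripper_force: 0.0
tip mag [ 0.     -0.0988 -0.0046] [-0.5755 -0.8637  0.1196]
[array([0.5922, 0.1186, 0.1274]), 0.2156984055491882]
```

View pics/w2.png

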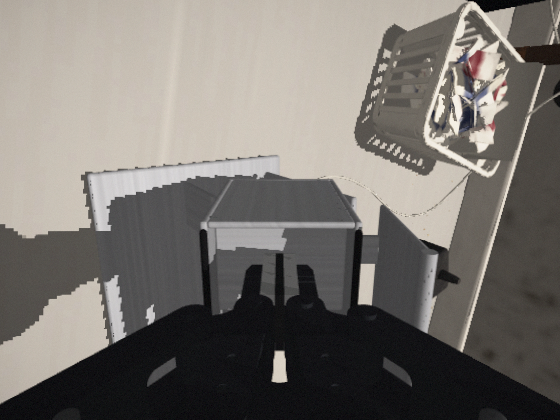

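The shut fingertips are in the well, free of its walls and the floor, with the guard on the right (about 430,260). Now I push.

```bash
python3 -m pendant '[[0,-0.008,0,0,0,0,0],[0,-0.014,0,0,0,0,0],[0,-0.02,0,0,0,0,0],[0,-0.025,0,0,0,0,0],[0,-0.03,0,0,0,0,0]]'
python3 - <<'E'
from h import *
o=env.observe();print('tip mag',magR().T@(np.array(o['position'])+.017*np.array(o['tool_rot'])[:,2]-MAG[0]),magR().T@o['ft_force'])
E
```

```text
time_s: 4.5
position: [0.5703, 0.1845, 0.1378]
tool_rot: [[-0.214, 0.801, 0.559], [0.977, 0.175, 0.122], [-0.0, 0.573, -0.82]]
ft_force: [-3.3, 3.8, 2.4]
grip_width: -0.0001
gripper_force: 2.0
tip mag [ 0.     -0.0691 -0.0043] [ 0.591  -4.4573  3.3902]
```

```bash
python3 -m pendant '[[0,-0.006,0,-0.0006,0,0,0],[0,-0.012,0,-0.0006,0,0,0],[0,-0.017,0,-0.0006,0,0,0],[0,-0.02,0,-0.0006,0,0,0]]'
python3 - <<'E'
from h import *
o=env.observe();print('tip mag',magR().T@(np.array(o['position'])+.017*np.array(o['tool_rot'])[:,2]-MAG[0]),magR().T@o['ft_force'])
S=env.get_image('side')['image'];T=env.get_image('top')['image'];W=env.get_image('wrist')['image']
a=cv2.resize(S[90:230,250:380],(390,420),interpolation=3);b=cv2.resize(T[130:270,130:267],(410,420),interpolation=3)
cv2.imwrite('pics/p3.png',np.hstack([a,b]))
E
```

```text
time_s: 5.0
position: [0.5741, 0.165, 0.1377]
tool_rot: [[-0.214, 0.802, 0.558], [0.977, 0.175, 0.123], [0.0, 0.572, -0.821]]
ft_force: [-2.1, 5.5, 0.4]
grip_width: 0.0001
gripper_force: 3.0
tip mag [ 0.0005 -0.0492 -0.0041] [ 0.5136 -5.8028  0.8404]
```

View pics/p3.png

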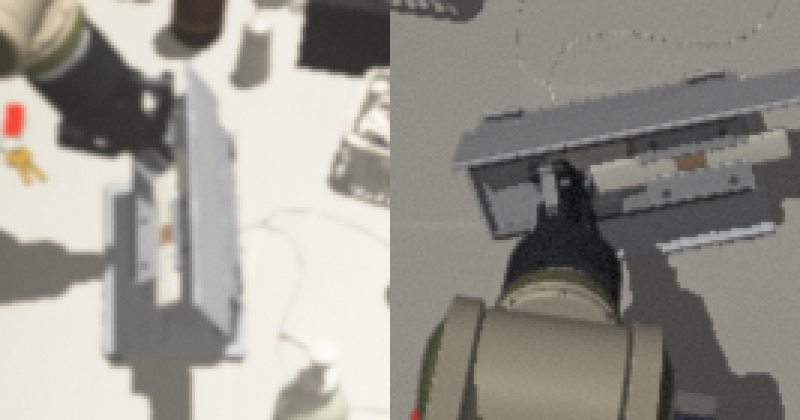

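The top set is sliding out past the end wall: its end shows at (165,295) in the side crop and (780,145) in the top crop. It needs about 24 mm more.

```bash
python3 -m pendant '[[0,-0.006,0,0,0,0,0],[0,-0.012,0,0,0,0,0],[0,-0.018,0,0,0,0,0],[0,-0.024,0,0,0,0,0],[0,-0.024,0,0,0,0,0]]'
python3 - <<'E'
from h import *
o=env.observe();print('tip mag',magR().T@(np.array(o['position'])+.017*np.array(o['tool_rot'])[:,2]-MAG[0]),magR().T@o['ft_force'])
E
```

```text
time_s: 5.78
position: [0.5793, 0.1413, 0.1377]
tool_rot: [[-0.213, 0.802, 0.559], [0.977, 0.175, 0.122], [0.0, 0.572, -0.82]]
ft_force: [-0.5, 2.6, -0.1]
grip_width: 0.0001
gripper_force: 1.1
tip mag [ 0.0005 -0.025  -0.0041] [ 0.0125 -2.6305 -0.1341]
```

```bash
python3 -m pendant '[[0,0.006,0,0,0,0,0],[0,0.006,0,-0.055,0,0,0],[0,-0.05,0,-0.055,0,0,0],[0.47,-0.11,0,-0.055,0,0,0],[0.47,-0.141,0,-0.055,0,0,0]]' 40
python3 - <<'E'
from h import *
o=env.observe();print(o['grip_width'],'tip mag',magR().T@(np.array(o['position'])+.017*np.array(o['tool_rot'])[:,2]-MAG[0]))
W=env.get_image('wrist');T=env.get_image('top');S=env.get_image('side')
for n,l in dict(fe=[0,.136,0],feb=[0.012,.136,0],fec=[-.012,.136,0],sill=[0,.08,-.011]).items():
  p=proj(W,MAG[0]+magR()@l);print(n,p)
a=cv2.resize(S['image'][110:230,270:350],(280,420),interpolation=3)
cv2.imwrite('pics/p4.png',np.hstack([W['image'][:,20:540],a]))
for c in('wrist','top','side'):
  for r in env.tip_of(c,'set_1_mid')[:2]: print(c,r)
E
```

```text
time_s: 6.4
position: [0.5795, -0.0056, 0.1836]
tool_rot: [[-0.211, 0.801, 0.561], [0.977, 0.174, 0.12], [-0.002, 0.573, -0.819]]
ft_force: [0.5, 1.0, 1.0]
grip_width: 0.0358
gripper_force: 0.0
0.03583703707101829 tip mag [-0.0003  0.1186  0.0515]
fe [278.7512 256.8265]
feb [258.5502 256.8617]
fec [298.9522 256.8   ]
sill [278.591  159.9972]
wrist {'centre': [275.6, 125.2], 'conf': 0.83}
top {'centre': [240.7, 183.8], 'conf': 0.62}
side {'centre': [302.2, 177.0], 'conf': 0.71}
side {'centre': [212.9, 335.7], 'conf': 0.55}
```

View pics/p4.png

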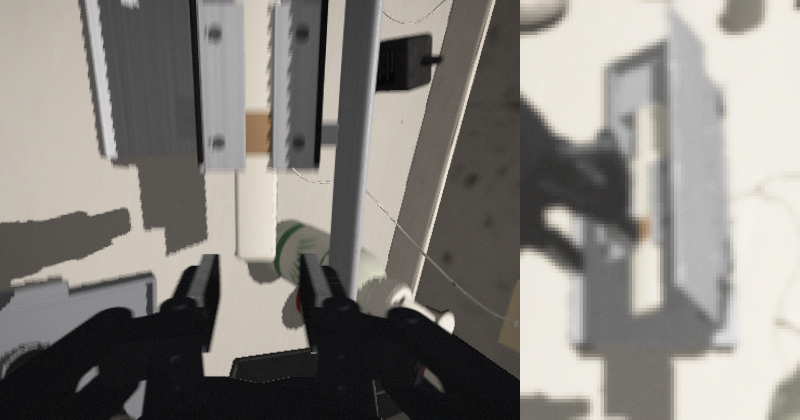

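The pushed-out end is at row 258, columns 258–296, as predicted, and it lies centred between the open pads and clear of the guard. I'll lower with the tips level with its underside and pinch.

```bash
python3 -m pendant '[[0.47,0.003,0,0.03,0,0,0],[0.47,0.003,0,0.05,0,0,0],[0.47,0.003,0,0.059,0,0,0],[0.47,0.003,0,0.059,0,0,0]]' 40;  python3 - <<'E'
from h import *
o=env.observe();print(o['grip_width'],'tip mag',magR().T@(np.array(o['position'])+.017*np.array(o['tool_rot'])[:,2]-MAG[0]),o['ft_force'])
E
```

```text
time_s: 7.2
position: [0.611, 0.0081, 0.1346]
tool_rot: [[-0.215, 0.801, 0.559], [0.977, 0.176, 0.123], [0.0, 0.572, -0.82]]
ft_force: [-0.1, 0.0, 0.7]
grip_width: 0.0403
gripper_force: 0.0
0.04026295909852866 tip mag [ 0.0002  0.1119 -0.008 ] [-0.076   0.0074  0.7251]
```

```bash
python3 -m pendant '[[0,0,0,0,0,0,0],[0,0,0,0,0,0,0],[0,0,0,0,0,0,0],[0,0,0,0,0,0,0]]' 50;  python3 -m pendant '[[0,-0.025,0,0,0,0,0],[0,-0.05,0,0,0,0,0],[0,-0.075,0,0,0,0,0],[0,-0.1,0,0,0,0,0],[0,-0.12,0,0,0,0,0]]'
python3 - <<'E'
from h import *
o=env.observe();print(o['grip_width'],'tip mag',magR().T@(np.array(o['position'])+.017*np.array(o['tool_rot'])[:,2]-MAG[0]),magR().T@o['ft_force'])
W=env.get_image('wrist');S=env.get_image('side')
a=cv2.resize(S['image'][110:250,270:370],(300,420),interpolation=3)
cv2.imwrite('pics/p5.png',np.hstack([W['image'][:,30:530],a]))
E
```

```text
time_s: 7.7
position: [0.611, 0.0074, 0.1351]
tool_rot: [[-0.214, 0.801, 0.559], [0.977, 0.175, 0.122], [0.0, 0.573, -0.82]]
ft_force: [-2.6, 1.5, 2.4]
grip_width: 0.0223
gripper_force: 50.3
time_s: 8.32
position: [0.6371, -0.1112, 0.1348]
tool_rot: [[-0.213, 0.801, 0.56], [0.977, 0.175, 0.121], [-0.0, 0.573, -0.82]]
ft_force: [0.2, 0.3, 0.0]
grip_width: 0.0222
gripper_force: 49.8
0.022232822649473627 tip mag [ 0.0002  0.2341 -0.0079] [-0.2057 -0.2246 -0.1397]
```

View pics/p5.png

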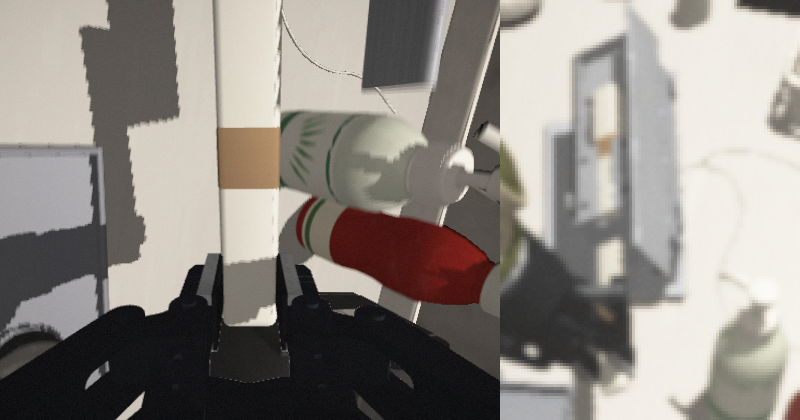

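The set is held straight between the pads (set end at row 325, band at row 158) and is clear of the box; the side view shows the next set in the mouth. Now I lift square to the slope and work out the hover over the slot.

```bash
python3 -m pendant '[[0,0,0,-0.03,0,0,0],[0,0,0,-0.06,0,0,0],[0,0,0,-0.08,0,0,0],[0,0,0,-0.08,0,0,0]]'
cat >> h.py <<'E'
YAW=np.radians(5.8); SLOT=np.array([.4437,-.2018,.003])
def slotR():
    l=np.array([-np.sin(YAW),np.cos(YAW),0]);z=np.array([0,0,-1.]);return np.column_stack([l,np.cross(z,l),z])
# note tray left = (-sin,cos): right end lies farther from robot
E
python3 - <<'E'
from h import *
o=env.observe();R=np.array(o['tool_rot']);p=np.array(o['position']);print(o['grip_width'])
W=env.get_image('wrist')
for r in env.tip_of('wrist','set_1_mid')[:1]:
    a,d=ray(W,r['centre']);a=R.T@(a-p);d=R.T@d;print(r['conf'],'set mid in tool',a+d*(.013-a[2])/d[2])
for r in env.tip_of('wrist','slot')+env.tip_of('top','slot'): print(r)
go(np.array([.449,-.2525,.12]),slotR())
E
```

```text
time_s: 8.93
position: [0.5919, -0.1196, 0.2015]
tool_rot: [[-0.213, 0.8, 0.561], [0.977, 0.176, 0.121], [-0.001, 0.574, -0.819]]
ft_force: [-0.9, -0.1, -0.6]
grip_width: 0.0221
gripper_force: 49.8
0.022068656458086873
0.95 set mid in tool [ 0.0505 -0.0008  0.013 ]
{'centre': [345.9, 254.5], 'conf': 0.71}
shift [-0.0995 -0.1834 -0.0311] rot [ 0.6077 -0.0358  0.1105] deg 35.451293723388005
```

```bash
python3 -m pendant '[[0,-0.025,-0.046,-0.008,0.15,-0.009,0.028],[0,-0.05,-0.092,-0.016,0.3,-0.018,0.055],[0,-0.075,-0.138,-0.023,0.45,-0.027,0.083],[0,-0.0995,-0.1834,-0.031,0.6077,-0.0358,0.1105],[0,-0.0995,-0.1834,-0.031,0.6077,-0.0358,0.1105]]'
python3 - <<'E'
from h import *
W=env.get_image('wrist')
for r in env.tip_of('wrist','slot')[:2]: print(r, onz(W,r['centre'],.003))
go(np.array([.449,-.2525,.12]),slotR())
im=W['image']
R=slotR()
for a in(-.035,.035):
  for b in(-.105,.105):
    q=proj(W,SLOT+a*R[:,1]+b*R[:,0]+[0,0,.01]);print(q);cv2.drawMarker(im,tuple(int(v) for v in q),(0,0,255),0,10)
cv2.imwrite('pics/w6.png',im)
E
```

```text
time_s: 9.75
position: [0.4485, -0.2537, 0.1189]
tool_rot: [[-0.099, 0.995, -0.002], [0.995, 0.099, 0.001], [0.001, -0.002, -1.0]]
ft_force: [0.5, 0.6, 0.4]
grip_width: 0.0224
gripper_force: 49.8
shift [-0.0001 -0.0005  0.0003] rot [ 0.0023 -0.0002 -0.0001] deg 0.1332225438432618
[231.3916 280.5956]
[215.3518 -63.7158]
[328.2894 280.496 ]
[343.4629 -64.0571]
```

View pics/w6.png

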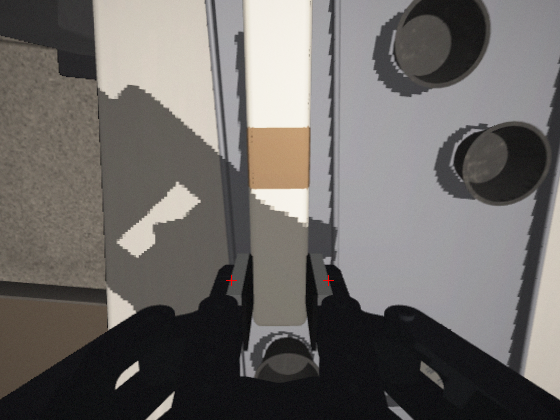

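The slot walls run at about columns 218–235 on the left and 333 on the right, and the set lies centred and parallel between them. Cup_c is beyond the partition at (288,360). Lowering.

```bash
python3 -m pendant '[[0,0,0,0.04,0.002,0,0],[0,0,0,0.07,0.002,0,0],[0,0,0,0.085,0.002,0,0],[0,0,0,0.093,0.002,0,0],[0,0,0,0.095,0.002,0,0]]';python3 -m pendant '[[0,0,0,0.001,0,0,0],[0,0,0,0.0015,0,0,0],[0,0,0,0.0015,0,0,0]]'
```

```text
time_s: 10.48
position: [0.4495, -0.2529, 0.0262]
tool_rot: [[-0.101, 0.995, 0.0], [0.995, 0.101, -0.002], [-0.002, 0.0, -1.0]]
ft_force: [0.1, -0.1, 0.7]
grip_width: 0.0221
gripper_force: 49.8
time_s: 10.85
position: [0.4492, -0.253, 0.0246]
tool_rot: [[-0.101, 0.995, -0.0], [0.995, 0.101, -0.001], [-0.001, -0.0, -1.0]]
ft_force: [-0.0, 0.1, -0.2]
grip_width: 0.0222
gripper_force: 49.8
```

```bash
python3 -m pendant '[[0,0,0,0.001,0,0,0],[0,0,0,0.002,0,0,0],[0,0,0,0.002,0,0,0]]';python3 -m pendant '[[0,0,0,0.0007,0,0,0],[0,0,0,0.0012,0,0,0],[0,0,0,0.0012,0,0,0]]'
```

```text
time_s: 11.22
position: [0.4491, -0.2529, 0.0222]
tool_rot: [[-0.101, 0.995, -0.001], [0.995, 0.101, -0.001], [-0.001, -0.001, -1.0]]
ft_force: [0.3, 0.3, -0.2]
grip_width: 0.0222
gripper_force: 49.8
time_s: 11.6
position: [0.4491, -0.2529, 0.0211]
tool_rot: [[-0.101, 0.995, -0.001], [0.995, 0.101, -0.001], [-0.001, -0.001, -1.0]]
ft_force: [0.8, 0.0, -0.5]
grip_width: 0.0224
gripper_force: 49.8
```

```bash
python3 -m pendant '[[0,0,0,0.0004,0,0,0],[0,0,0,0.0008,0,0,0],[0,0,0,0.0008,0,0,0]]';python3 -m pendant '[[0,0,0,0.0003,0,0,0],[0,0,0,0.0005,0,0,0],[0,0,0,0.0005,0,0,0]]'
```

```text
time_s: 11.98
position: [0.4492, -0.2529, 0.0208]
tool_rot: [[-0.101, 0.995, -0.0], [0.995, 0.101, -0.001], [-0.001, -0.001, -1.0]]
ft_force: [-1.7, 1.3, 4.7]
grip_width: 0.0222
gripper_force: 50.5
time_s: 12.35
position: [0.4492, -0.2529, 0.0207]
tool_rot: [[-0.101, 0.995, -0.0], [0.995, 0.101, -0.002], [-0.002, -0.0, -1.0]]
ft_force: [-3.4, 2.5, 11.3]
grip_width: 0.0221
gripper_force: 51.1
```

Contact: it is down. I'll open slightly, wait, and rise straight up.

```bash
python3 -m pendant '[[0,0,0,-0.0008,0,0,0],[0.37,0,0,-0.0008,0,0,0],[0.37,0,0,-0.0008,0,0,0],[0.37,0,0,-0.0008,0,0,0],[0.37,0,0,-0.0008,0,0,0]]' 20;python3 -m pendant '[[0.37,0,0,-0.01,0,0,0],[0.37,0,0,-0.03,0,0,0],[0.37,0,0,-0.08,0,0,0],[0.37,0,0,-0.13,0,0,0],[0.37,0.0,0,-0.16,0,0,0]]'
python3 - <<'E'
from h import *
W=env.get_image('wrist');S=env.get_image('side');T=env.get_image('top')
for c in ('wrist','top'):
  for r in env.tip_of(c,'set_1_mid')[:3]: print(c,r,onz(dict(wrist=W,top=T)[c],r['centre'],.0075))
a=cv2.resize(S['image'][100:370,180:370],(295,420),interpolation=3)
cv2.imwrite('pics/p7.png',np.hstack([W['image'][:,30:530],a]))
E
```

```text
time_s: 12.98
position: [0.4491, -0.2529, 0.0206]
tool_rot: [[-0.101, 0.995, -0.001], [0.995, 0.101, -0.001], [-0.001, -0.001, -1.0]]
ft_force: [0.1, -0.1, 0.5]
grip_width: 0.0313
gripper_force: 0.0
time_s: 13.6
position: [0.4495, -0.2529, 0.1838]
tool_rot: [[-0.101, 0.995, 0.002], [0.995, 0.101, -0.004], [-0.004, 0.002, -1.0]]
ft_force: [0.5, -0.1, -0.4]
grip_width: 0.0316
gripper_force: 0.0
top {'centre': [348.3, 253.0], 'conf': 0.85} [ 0.4473 -0.2066  0.0075]
```

View pics/p7.png

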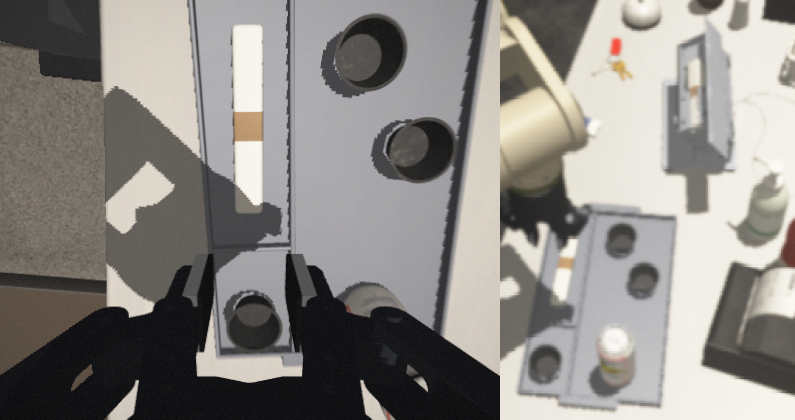

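The set lies flat and free inside the compartment (band at (248,126)). The cups and the can stand as before, and the next set is in the mouth (side crop (693,85)).

```bash
python3 -c "
from rig import env
print(env.close_job())"
```

```text
the job is handed in; nothing more can be done
None
```

The top cutlery set lies flat in the tray's cutlery compartment and was let go only once it was down; the next set is up in the mouth, the can and sauce cups look untouched in the last picture, and the job was handed in at about 14 s (no verdict returned).

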